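# Open the tray sealer past its hidden safety catch

### The job

Open the hood of the takeaway-tray sealer: it has popped up but is still held by a sprung safety catch hidden under its red front edge. Seen by someone facing the red edge: feel along under it from the right, push the catch aside to the left and keep it there while you lift the edge past it, then swing the hood up to about 45 degrees so that it stays open by itself, and let go. Be gentle, never force the hood or the catch, and leave the other things on the counter and the tray inside where they are.

Things in the scene. Friction and masses are not known exactly. Their poses are not given: they have to be found in the camera images.
- sealer: Tray sealing machine, fixed, steel, 300 wide (own y) x 245 deep, 120 mm high without hood; origin on the counter under its middle, own x from its front to its back (the front faces the robot's left), y to the left of someone facing its front, z up. Its lower body starts at own x = -0.075; in front of that, below the hood's front edge, is open space down to the counter.
- hood (a joint): Hood angle in rad: 0 = popped up and resting, as at the start; grows as it opens, stop at 1.05. 0.8 kg, half balanced by a spring, stiff hinge: lifting the front edge takes about 4 N; it stays put anywhere above 0.6 rad. The hooked catch stops it at about 0.012 rad; above 0.08 rad the edge is past the catch.
- hood_edge (a point): Middle of the hood's lower front edge, a red lip 300 mm long along the sealer's y, lifted by a finger from below; moves with the hood. At the start at (-0.16, 0, 0.11) in the sealer's frame, 110 mm above the counter. A flange 11 mm deep, 4 mm thick turns inwards along it; behind it the hood is hollow. The lip is 14 mm high; above it the hood slopes back, 22 degrees from level.
- hood_hinge (a point): Middle of the hood's hinge axis, which runs along the sealer's y at (0.10, 0, 0.12) in the sealer's frame, 260 mm behind the front edge.
- catch (a joint): Swing of the hidden catch in rad: 0 = home, hooked over the flange; grows as its tab is pushed to the left (own +y), free of the flange above about 0.58, stop at 0.85. Sprung back, 3 to 8 N at the tab. It does not yield to the right. The tab moves on a 35 mm arc about an upright pin: 19 mm to the left until free, 26 mm at the stop, by then also 12 mm further from the front edge.
- catch_zone (a point): Fixed point in the middle of where the catch's tab can hang, at (-0.145, 0, 0.08) in the sealer's frame, 15 mm behind the front edge. The tab, orange, upright, round, 7 mm thick, 40 to 120 mm above the counter, hangs anywhere from 65 mm right to 65 mm left of this point. Reach in 30 mm behind the edge. Its pin's bracket, 22 mm wide, stands 40 mm behind the edge, 126 to 132 mm up.
- work_tray: Black sushi tray 110 x 190 x 28 mm in the sealer's well under the hood; origin under its middle. Leave it.
- sauce_bottle: Amber sauce bottle, 56 mm wide, 160 mm high, origin at its underside. Leave it.
- ginger_jar: Jar, 72 mm wide, 90 mm high, origin at its underside. Leave it.
- sauce_bowl: Blue bowl, 90 mm wide, 35 mm high, origin at its underside, beside the sealer. Leave it.
- wasabi_cup: Green cup, 60 mm wide, 40 mm high, origin at its underside, beside the sealer. Leave it.
- tray_stack: Stack of empty black trays, 120 x 200 x 50 mm, origin at its underside. Leave it.
- rice_spatula: Spatula lying on the counter. Leave it.

How it is judged:
By the outcome, as a careful person would: the job done as asked, in the order asked, and still so for the second after the job is handed in, with the robot touching nothing.
It also fails if it takes over 53 s, if anything falls off the work surface, if the arm or the gripper's body presses on something with over 40 N, if the wrist force passes 120 N, or if a joint passes its speed limit or range.

### The arm

A 6-joint arm with a two-finger parallel gripper is mounted at the origin on the work surface. World frame = base frame: x ahead of the robot, y to its left, z up, the work surface at z = 0. Lengths are in m, angles in rad, forces in N, time in s.
With the tool pointing down it reaches from about 0.35 to 0.975 m from the base axis. Payload 4.9 kg.
Tool frame: the origin (TCP) lies at the very end of the fingers, on their centre line; the grasp point (between the pads) lies manip.grip_point_offset behind it (manip.grip_point_offset is the distance from the TCP to the grasp point, in m); z points along the fingers, y is the line along which they close (so a half turn about z gives the same grasp; the last joint's range is limited). The gripper opens to 85 mm and grips with 20 to 120 N. Pads are 22 mm wide; open, the fingers measure 114 mm over their backs; the gripper's body (76 mm by 85 mm) begins 54 mm behind the grasp point. The pads swing forward as they close: fully open they stand 13 mm farther back than shut.
Start: joints at [-1.395, 0.053, 1.613, -0, 1.476, -0.119], TCP at [0.182, -0.598, 0.231] pointing down, gripper open.
Joint ranges: [-3.01, 3.01], [-1.01, 2.22], [0.06, 2.58], [-1.02, 4.17], [0.09, 2.62], [-3.14, 3.14]. Speed limits (rad/s): [2.57, 2.57, 3.14, 3.14, 3.14, 3.14].

### API

Orientations are given as a unit quaternion [w, x, y, z].
In Python, from plant import manip gives the robot as it stands.
- The arm moves only by the shell command python3 -m crank 'ROWS' [OPENING]. ROWS is JSON, a list of rows, each an object of numbers: "x", "y", "z": the shift along the tool's x, y, z in cm; "turn": the turn about the tool's z in rad. In form: [{"x": .., "y": .., "z": .., "turn": ..}, ...]. A call has 1 to 5 rows; each row shifts and turns the commanded pose from where the row before left it, along the tool's axes as they then stand; what a row does not reach is not made up. A row lasts 1/10 s, in which the tool goes at most 50 mm and 8.59 degrees, less where a joint would pass 70% of its speed; a pose out of reach is approached as far as the arm can. A call with a gripper value outside its range is refused whole. OPENING is the opening in per cent of the stroke, from 0 (shut) to 100 (fully open), set as the call begins (- or left out, the last holds). The fingers move at their own pace and stop on an object; the grip force is fixed at half the most. Time passes only in rows, so rows that do not move let the fingers close. It gives the time, the measured TCP pose, the force, the opening and the grip force at its end, in the units of the state.
- manip.state(): the state, without advancing time (a new reading comes with each control period).
- manip.grab_frame(name): name is "side" or "top" or "wrist"; returns (picture, depth): 400x640x3 uint8, red, green, blue; 400x640 float32, m along the optical axis (not along the pixel's ray), 0 where there is no reading.
- manip.camera_model(name): a dict with "mtx" (3x3 intrinsics, pixels), "world_to_cam" (4x4, takes a point from world to camera coordinates). Camera axes: x right, y down, z forward; pixel columns grow to the right and rows downward; lengths in m; the calibration is good to about 2 mm. A picture is of the moment at which its call begins: read the wrist's pose just before it. camera_model takes no time and is no camera call; for the wrist camera it gives the pose at the moment of the call.
- manip.job_done(): hands the job in; it is judged then, once.
The state is a dict: "time": time; "joint_pos": joint angles; "joint_vel": joint speeds; "joint_efforts": joint torques, N m; "tool_pos": TCP position; "tool_rot": TCP orientation; "contact_force": force on the tool from outside, world axes, zero at the start; "ft_torque": the same for the moment, N m; "gripper_width": opening from 0.0 (shut) to 1.0 (fully open); "grasp_force": force on a finger pad.
Only numpy, scipy, OpenCV 4.12 (cv2) and the standard library are available. Lean on these libraries where they do the work, as an engineer would, in place of code of your own. Each camera call takes 0.05 s, during which the arm holds its last target. There are 200 camera calls.

## Working session

There is one attempt and no reset: what is moved stays moved. The work goes in short steps, Python scripts to look and compute and a shell command to move; the robot and the scene stay as the last step left them, time stands still between calls to the robot, and variables do not carry over. Pictures are saved under pics/ and viewed, at most 10 in all, crops included, and the job is handed in when it is done.

```bash
mkdir -p pics; ls; python3 - <<'E'
from plant import manip
import cv2,numpy as np
s=manip.state();print(s['time'],s['tool_pos'],s['tool_rot'],s['contact_force'],manip.grip_point_offset)
for n in ['top','side']:
    p,d=manip.grab_frame(n);cv2.imwrite(f'pics/{n}0.png',p[:,:,::-1]);np.save(f'pics/{n}0.npy',d)
    m=manip.camera_model(n);print(n,np.round(m['mtx'],1).tolist(),np.round(m['world_to_cam'],3).tolist())
E
```

```text
pics
0.0 [ 0.18147878 -0.597413    0.23005955] [-1.02395495e-03  9.89156483e-01  1.46861849e-01 -2.86317350e-05] [ 0.70020322 -0.47896148  0.13653991] 0.0187
top [[420.6, 0.0, 316.2], [0.0, 420.6, 199.8], [0.0, 0.0, 1.0]] [[-0.001, -1.0, 0.01, -0.004], [-0.996, -0.0, -0.087, 0.592], [0.087, -0.01, -0.996, 1.281], [0.0, 0.0, 0.0, 1.0]]
side [[508.0, 0.0, 322.3], [0.0, 508.0, 197.0], [0.0, 0.0, 1.0]] [[-0.971, -0.239, 0.0, 0.557], [-0.183, 0.743, -0.644, 0.177], [0.154, -0.625, -0.765, 1.982], [0.0, 0.0, 0.0, 1.0]]
```

View pics/top0.png

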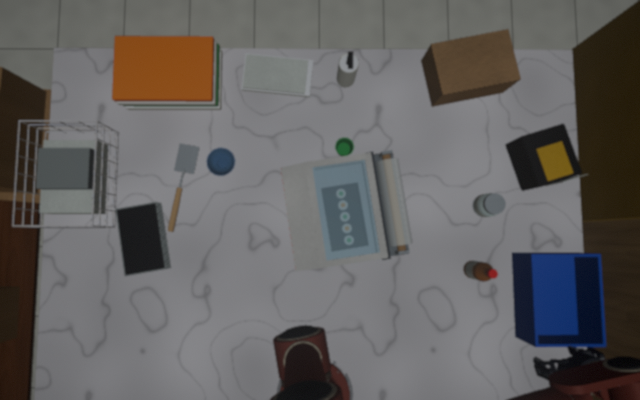

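View pics/side0.png

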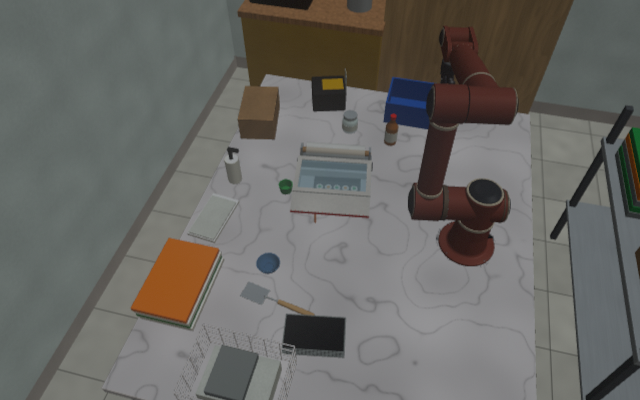

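The top view shows the hood's front edge at columns ~283–297, rows 163–268. The side view shows the red lip from (291,212) to (370,215), with what looks like the catch tab below it at ~(312,217). Next I measure both.

```bash
cat > h.py <<'E'
import numpy as np
from plant import manip
def deproj(n,u,v,d):
    m=manip.camera_model(n);K=np.array(m['mtx']);T=np.linalg.inv(np.array(m['world_to_cam']))
    u,v,d=map(np.asarray,(u,v,d))
    c=np.stack([(u-K[0,2])/K[0,0]*d,(v-K[1,2])/K[1,1]*d,d],-1)
    return c@T[:3,:3].T+T[:3,3]
def proj(n,P):
    m=manip.camera_model(n);K=np.array(m['mtx']);T=np.array(m['world_to_cam'])
    c=np.asarray(P)@T[:3,:3].T+T[:3,3];q=c@K.T;return q[...,:2]/q[...,2:]
E
python3 - <<'E'
import cv2,numpy as np
from h import *
im=cv2.imread('pics/side0.png');d=np.load('pics/side0.npy')
c=im[130:240,270:390];cv2.imwrite('pics/crop1.png',cv2.resize(c,None,fx=6,fy=5.4,interpolation=cv2.INTER_CUBIC))
hsv=cv2.cvtColor(im,cv2.COLOR_BGR2HSV)
M=((hsv[...,0]<12)|(hsv[...,0]>170))&(hsv[...,1]>90)
M[:195]=0;M[235:]=0;M[:,:280]=0;M[:,385:]=0
v,u=np.nonzero(M);P=deproj('side',u,v,d[v,u])
o=np.argsort(u)
for i in o[::4]: print(u[i],v[i],hsv[v[i],u[i]],np.round(P[i],3))
# top: points of height 0.1-0.3 in sealer
d2=np.load('pics/top0.npy');vv,uu=np.mgrid[145:280,270:420];Q=deproj('top',uu,vv,d2[145:280,270:420]).reshape(-1,3)
S=Q[(Q[:,2]>.06)&(Q[:,2]<.3)];print(S.min(0),S.max(0),cv2.minAreaRect(S[:,:2].astype(np.float32)*1000))
E
```

```text
291 211 [  0 116  81] [0.673 0.096 0.111]
295 211 [  1 111  87] [0.656 0.099 0.121]
301 212 [179 107  88] [0.635 0.091 0.111]
305 212 [  0 121  80] [0.618 0.094 0.12 ]
309 212 [  0 103  87] [0.604 0.091 0.12 ]
315 214 [  6 109  98] [0.581 0.087 0.11 ]
315 217 [  8 104 105] [0.585 0.075 0.075]
316 213 [  0 108  87] [0.578 0.085 0.115]
320 213 [  2 116  79] [0.562 0.083 0.117]
324 213 [ 0 99 85] [0.547 0.084 0.123]
330 214 [179 111  87] [0.268 1.241 1.631]
334 214 [  1 116  79] [0.509 0.08  0.123]
338 214 [ 0 99 85] [0.496 0.069 0.114]
344 215 [  0 116  86] [0.472 0.068 0.114]
348 215 [179 121  80] [0.456 0.074 0.126]
352 215 [  1 109  82] [0.442 0.069 0.124]
358 216 [  0 120  85] [0.42  0.059 0.113]
362 216 [  1 121  80] [0.405 0.056 0.113]
366 216 [  0 116  86] [0.39  0.058 0.12 ]
[ 0.38437625 -0.2686687   0.11320634] [0.7244413  0.09819028 0.19021908] ((556.1700439453125, -86.70501708984375), (310.3041076660156, 333.90264892578125), 8.604781150817871)
```

View pics/crop1.png

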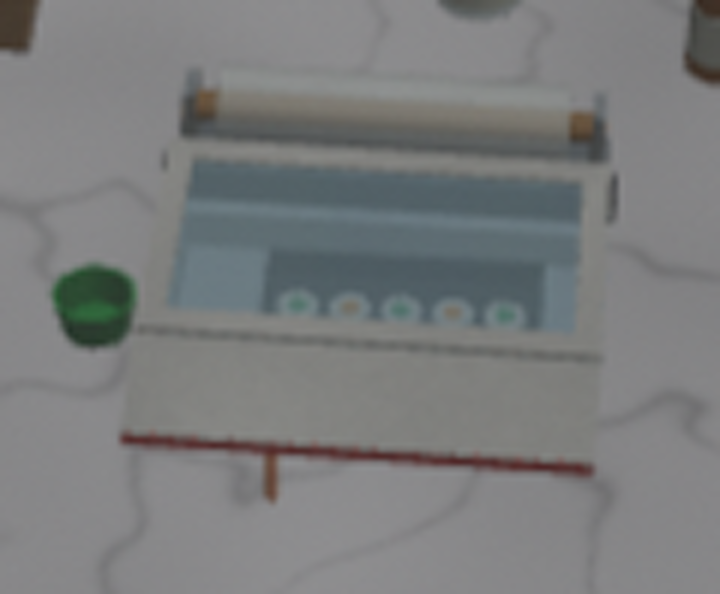

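The top-left lip end is at ~(121,437) in the crop and the right end at ~(592,469). The orange tab hangs below the lip at crop (270,475), about 57 mm left of the middle (world x ≈ 0.585). The moves offer only a turn about the tool's z, so I'm checking the command's own usage text for tilting.

```bash
python3 -m crank '[{"z":-5},{"z":-5},{"z":-5},{"turn":0.1},{"turn":-0.1}]' 0; python3 -m crank '[{"y":5},{"y":5},{"y":5},{"y":5},{"y":5}]'; python3 -m crank '[{"y":5},{"y":5},{"y":5}]'; python3 -c "
from plant import manip
s=manip.state();print(s)"
```

```text
{'time': 0.1, 'joint_pos': array([-1.39500059e+00,  5.32984668e-02,  1.61416182e+00,  1.50417219e-05,
        1.47600529e+00, -1.18983420e-01]), 'joint_vel': array([ 0.00068515, -0.00177953, -0.00241244,  0.00166855,  0.00083834,
        0.00200691]), 'joint_efforts': array([ 1.48183412e-04, -3.94906926e+01, -3.71361959e+01, -1.28152055e-04,
        3.91023204e-03,  5.13484721e-06]), 'tool_pos': array([ 0.18149488, -0.59747521,  0.23017817]), 'tool_rot': array([-9.36298033e-04,  9.89157477e-01,  1.46855741e-01, -1.91143364e-05]), 'contact_force': array([ 0.148082  , -0.22951439, -0.93894112]), 'ft_torque': array([0.02298981, 0.06378124, 0.00534784]), 'grasp_force': 0.0, 'gripper_width': 0.9972755512449439}schema error: expected keys x, y, z, turn
schema error: expected keys x, y, z, turn
schema error: expected keys x, y, z, turn
```

```bash
python3 -m crank '[{"x":0,"y":0,"z":-5,"turn":0},{"x":0,"y":0,"z":-5,"turn":0},{"x":0,"y":0,"z":-5,"turn":0.1},{"x":0,"y":5,"z":0,"turn":-0.1},{"x":0,"y":5,"z":0,"turn":0}]' 0; python3 -m crank '[{"x":0,"y":5,"z":0,"turn":0},{"x":0,"y":5,"z":0,"turn":0},{"x":0,"y":5,"z":0,"turn":0},{"x":0,"y":5,"z":0,"turn":0},{"x":0,"y":5,"z":0,"turn":0}]' ;  python3 -c "
from plant import manip
s=manip.state();print(s['joint_pos'])"
```

```text
time: 0.6
tool_pos: [0.2058, -0.6964, 0.3867]
tool_rot: [0.004, 0.989, 0.147, 0.0]
contact_force: [0.1, -1.3, -0.3]
gripper_width: 0.146
grasp_force: 0.0
time: 1.1
tool_pos: [0.2691, -0.905, 0.3789]
tool_rot: [0.001, 0.989, 0.147, 0.0]
contact_force: [0.4, -2.0, 1.0]
gripper_width: -0.0
grasp_force: 0.0
[-1.36053801e+00  9.55462701e-01  1.73477483e-01  4.49810719e-04
  2.00994964e+00 -8.43368193e-02]
```

```bash
python3 -m crank '[{"x":0,"y":5,"z":0,"turn":0},{"x":0,"y":5,"z":0,"turn":0},{"x":0,"y":5,"z":0,"turn":0},{"x":0,"y":5,"z":0,"turn":0},{"x":0,"y":0,"z":0,"turn":0}]' ;  python3 -c "
from plant import manip
s=manip.state();print(s['joint_pos'])"; python3 -m crank '[{"x":0,"y":-4,"z":0,"turn":0},{"x":0,"y":0,"z":0,"turn":0}]'; python3 -c "
from plant import manip
s=manip.state();print(s['joint_pos'])"
```

```text
time: 1.6
tool_pos: [0.2868, -0.9607, 0.3271]
tool_rot: [0.051, 0.988, 0.147, 0.008]
contact_force: [-0.9, -0.5, -0.6]
gripper_width: -0.002
grasp_force: 0.0
[-1.35705332  1.08230091  0.05894818  0.00883717  1.89713632 -0.0778107 ]
time: 1.8
tool_pos: [0.2801, -0.9388, 0.319]
tool_rot: [0.043, 0.988, 0.147, 0.007]
contact_force: [0.7, 0.2, -2.0]
gripper_width: 0.001
grasp_force: 0.0
[-1.35911291  0.94104392  0.29775669  0.00876995  1.81561228 -0.08051054]
```

Pushing against the reach limit tilts the tool outward (toward -y, exactly the direction needed), and the tilt persists. I'll continue this way.

```bash
cat > st.py <<'E'
from plant import manip
import numpy as np
from scipy.spatial.transform import Rotation as R
s=manip.state();q=s['tool_rot'];M=R.from_quat([q[1],q[2],q[3],q[0]]).as_matrix()
print('t',round(s['time'],2),'pos',np.round(s['tool_pos'],4),'F',np.round(s['contact_force'],1),'tilt',round(np.degrees(np.arccos(-M[2,2])),1))
print('x',M[:,0].round(3),'y',M[:,1].round(3),'z',M[:,2].round(3));print('j',np.round(s['joint_pos'],3))
E
python3 -m crank '[{"x":0,"y":5,"z":0,"turn":0},{"x":0,"y":5,"z":0,"turn":0},{"x":0,"y":5,"z":0,"turn":0},{"x":0,"y":5,"z":0,"turn":0},{"x":0,"y":5,"z":0,"turn":0}]' >/dev/null;  python3 st.py
python3 -m crank '[{"x":0,"y":3.5,"z":-3.5,"turn":0},{"x":0,"y":3.5,"z":-3.5,"turn":0},{"x":0,"y":3.5,"z":-3.5,"turn":0},{"x":0,"y":3.5,"z":-3.5,"turn":0},{"x":0,"y":3.5,"z":-3.5,"turn":0}]' >/dev/null;  python3 st.py
```

```text
t 2.3 pos [ 0.3016 -1.0078  0.3076] F [0.2 0.6 0.1] tilt 14.2
x [ 0.957  0.29  -0.001] y [ 0.282 -0.928  0.245] z [ 0.07  -0.235 -0.97 ]
j [-1.356  1.112  0.055  0.019  1.728 -0.074]
t 2.8 pos [ 0.2934 -0.9781  0.4627] F [-0.2 -0.3 -0.1] tilt 21.1
x [ 0.957  0.29  -0.002] y [ 0.271 -0.893  0.36 ] z [ 0.103 -0.345 -0.933]
j [-1.36   0.959  0.055  0.029  1.76  -0.073]
```

```bash

python3 -m crank '[{"x":-4,"y":3,"z":0,"turn":0},{"x":-4,"y":3,"z":0,"turn":0},{"x":-4,"y":3,"z":0,"turn":0},{"x":-4,"y":3,"z":0,"turn":0},{"x":-4,"y":3,"z":0,"turn":0}]' >/dev/null;  python3 st.py
python3 -m crank '[{"x":-1,"y":4,"z":3,"turn":0},{"x":0,"y":4,"z":3,"turn":0},{"x":0,"y":4,"z":3,"turn":0},{"x":0,"y":4,"z":3,"turn":0},{"x":0,"y":4,"z":3,"turn":0}]' >/dev/null;  python3 st.py
```

```text
t 3.3 pos [ 0.1199 -1.0469  0.4581] F [0.4 0.2 0. ] tilt 26.9
x [ 0.958  0.285 -0.013] y [ 0.26  -0.853  0.452] z [ 0.118 -0.436 -0.892]
j [-1.557  0.977  0.055  0.113  1.653 -0.243]
t 3.8 pos [ 0.1629 -1.1239  0.3587] F [-0.4 -0.5  0.2] tilt 34.1
x [ 0.961  0.275 -0.031] y [ 0.245 -0.791  0.561] z [ 0.13  -0.546 -0.828]
j [-1.517  1.1    0.055  0.102  1.399 -0.222]
```

```bash

python3 -m crank '[{"x":-2.7,"y":4.1,"z":0.5,"turn":0},{"x":-2.7,"y":4.1,"z":0.5,"turn":0},{"x":-2.7,"y":4.1,"z":0.5,"turn":0},{"x":-2.7,"y":4.1,"z":0.5,"turn":0},{"x":-2.7,"y":4.1,"z":0.5,"turn":0}]' >/dev/null;  python3 st.py
python3 -m crank '[{"x":-1,"y":4,"z":3,"turn":0},{"x":-1,"y":4,"z":3,"turn":0},{"x":-1,"y":4,"z":3,"turn":0},{"x":-1,"y":4,"z":3,"turn":0},{"x":-1,"y":4,"z":3,"turn":0}]' >/dev/null;  python3 st.py
```

```text
t 4.3 pos [ 0.0685 -1.1532  0.404 ] F [ 0.1 -0.4 -0.3] tilt 41.8
x [ 0.965  0.256 -0.054] y [ 0.226 -0.712  0.664] z [ 0.132 -0.653 -0.746]
j [-1.615  1.077  0.055  0.167  1.298 -0.309]
t 4.8 pos [ 0.0773 -1.2006  0.3715] F [ 0.2  0.7 -0.8] tilt 49.5
x [ 0.969  0.234 -0.077] y [ 0.209 -0.62   0.757] z [ 0.13  -0.749 -0.649]
j [-1.604  1.138  0.055  0.174  1.101 -0.314]
```

```bash

python3 -m crank '[{"x":-1,"y":4.2,"z":2.2,"turn":0},{"x":-1,"y":4.2,"z":2.2,"turn":0},{"x":-1,"y":4.2,"z":2.2,"turn":0},{"x":-1,"y":4.2,"z":2.2,"turn":0},{"x":-1,"y":4.2,"z":2.2,"turn":0}]' >/dev/null;  python3 st.py
python3 -m crank '[{"x":-1,"y":3.8,"z":2.8,"turn":0},{"x":-1,"y":3.8,"z":2.8,"turn":0},{"x":-1,"y":3.8,"z":2.8,"turn":0},{"x":-1,"y":3.8,"z":2.8,"turn":0},{"x":-1,"y":3.8,"z":2.8,"turn":0}]' >/dev/null;  python3 st.py
```

```text
t 5.3 pos [ 0.0783 -1.2183  0.4104] F [-1.1  1.  -1. ] tilt 56.6
x [ 0.973  0.211 -0.095] y [ 0.194 -0.523  0.83 ] z [ 0.125 -0.826 -0.55 ]
j [-1.602  1.127  0.055  0.182  0.987 -0.316]
t 5.8 pos [ 0.0738 -1.2348  0.4383] F [-0.2 -0.9  0.4] tilt 63.2
x [ 0.976  0.187 -0.109] y [ 0.18  -0.427  0.886] z [ 0.119 -0.885 -0.451]
j [-1.605  1.126  0.055  0.196  0.872 -0.325]
```

```bash
cat > kin.py <<'E'
import numpy as np
from scipy.optimize import least_squares
from scipy.spatial.transform import Rotation as R
D=[([-1.395,.0533,1.6142,0,1.476,-.119],[.1815,-.5975,.2302]),([-1.3605,.9555,.1735,.0004,2.0099,-.0843],[.2691,-.905,.3789]),
([-1.3571,1.0823,.0589,.0088,1.8971,-.0778],[.2868,-.9607,.3271]),([-1.3591,.941,.2978,.0088,1.8156,-.0805],[.2801,-.9388,.319]),
([-1.356,1.112,.055,.019,1.728,-.074],[.3016,-1.0078,.3076]),([-1.36,.959,.055,.029,1.76,-.073],[.2934,-.9781,.4627]),
([-1.557,.977,.055,.113,1.653,-.243],[.1199,-1.0469,.4581]),([-1.517,1.1,.055,.102,1.399,-.222],[.1629,-1.1239,.3587]),
([-1.615,1.077,.055,.167,1.298,-.309],[.0685,-1.1532,.404]),([-1.604,1.138,.055,.174,1.101,-.314],[.0773,-1.2006,.3715]),
([-1.602,1.127,.055,.182,.987,-.316],[.0783,-1.2183,.4104]),([-1.605,1.126,.055,.196,.872,-.325],[.0738,-1.2348,.4383])]
Rz=lambda a:R.from_euler('z',a).as_matrix();Ry=lambda a:R.from_euler('y',a).as_matrix()
def fk(q,p):
    F=Rz(q[0])@Ry(q[1]+q[2]); T=F@Rz(q[3])@Ry(q[4])
    pos=Rz(q[0])@np.array([p[0],p[6],p[1]])+Rz(q[0])@Ry(q[1])@np.array([p[7],0,p[2]])+F@np.array([p[3],0,p[4]])+T@np.array([p[8],0,p[5]])
    return pos,T
r=least_squares(lambda p:np.concatenate([fk(q,p)[0]-x for q,x in D]+[.01*(p-p0)]),p0:=np.array([.0,.4,.45,0,.42,.25,0,0,0.]))
P=r.x
lo=np.array([-3.01,-1.01,.06,-1.02,.09]);hi=np.array([3.01,2.22,2.58,4.17,2.62])
def ik(x,d):
    best=None
    for s in ([.6,.3,1.6,-.8,1.4],[.7,-.2,2.2,-.5,1.2]):
        o=least_squares(lambda q:np.concatenate([(fk(q,P)[0]-x)*10,fk(q,P)[1][:,2]-d]),s,bounds=(lo,hi))
        if best is None or o.cost<best.cost:best=o
    return best.x,best.cost
def dr(az,t): a,t=np.radians(az),np.radians(t);return np.array([np.sin(t)*np.cos(a),np.sin(t)*np.sin(a),-np.cos(t)])
E
python3 - <<'E'
from kin import *
print(P.round(3),abs(r.fun[:36]).max())
for x in ([.54,.055,.085],[.60,.065,.085],[.60,.03,.28]):
  for t in (45,55,63,70,80):
    print(x,t,[(az,round(ik(x,dr(az,t))[1],5),round(ik(x,dr(az,t))[0][3],2)) for az in (-90,-82,-75,-68)])
E
```

```text
[ 0.003  0.239  0.426  0.096  0.608  0.279  0.074 -0.001  0.   ] 0.0005787153818645474
[0.54, 0.055, 0.085] 45 [(-90, np.float64(0.0), np.float64(-0.75)), (-82, np.float64(0.0), np.float64(-0.79)), (-75, np.float64(0.0), np.float64(-0.83)), (-68, np.float64(0.0), np.float64(-0.87))]
[0.54, 0.055, 0.085] 55 [(-90, np.float64(0.0), np.float64(-0.87)), (-82, np.float64(0.0), np.float64(-0.93)), (-75, np.float64(0.0), np.float64(-0.99)), (-68, np.float64(0.00016), np.float64(-1.02))]
[0.54, 0.055, 0.085] 63 [(-90, np.float64(0.0), np.float64(-0.97)), (-82, np.float64(0.00015), np.float64(-1.02)), (-75, np.float64(0.00331), np.float64(-1.02)), (-68, np.float64(0.00965), np.float64(-1.02))]
[0.54, 0.055, 0.085] 70 [(-90, np.float64(0.00046), np.float64(-1.02)), (-82, np.float64(0.0064), np.float64(-1.02)), (-75, np.float64(0.0164), np.float64(-1.02)), (-68, np.float64(0.0296), np.float64(-1.02))]
[0.54, 0.055, 0.085] 80 [(-90, np.float64(0.01301), np.float64(-1.02)), (-82, np.float64(0.0308), np.float64(-1.02)), (-75, np.float64(0.05143), np.float64(-1.02)), (-68, np.float64(0.07541), np.f
[... 1353 characters left out ...]
oat64(0.0), np.float64(-0.96)), (-68, np.float64(0.0), np.float64(-0.98))]
[0.6, 0.03, 0.28] 63 [(-90, np.float64(3e-05), np.float64(-1.02)), (-82, np.float64(0.00119), np.float64(-1.02)), (-75, np.float64(0.00305), np.float64(-1.02)), (-68, np.float64(0.00501), np.float64(-1.02))]
[0.6, 0.03, 0.28] 70 [(-90, np.float64(0.0074), np.float64(-1.02)), (-82, np.float64(0.0136), np.float64(-1.02)), (-75, np.float64(0.01928), np.float64(-1.02)), (-68, np.float64(0.02422), np.float64(-1.02))]
[0.6, 0.03, 0.28] 80 [(-90, np.float64(0.04012), np.float64(-1.02)), (-82, np.float64(0.05424), np.float64(-1.02)), (-75, np.float64(0.06605), np.float64(-1.02)), (-68, np.float64(0.07595), np.float64(-1.02))]
```

```bash
python3 - <<'E'
from kin import *
W=np.array([[.07,-1.23,.44],[.2,-.95,.5],[.45,-.75,.5],[.62,-.35,.48],[.62,0,.45],[.56,.28,.4],[.54,.25,.25],[.53,.16,.12],[.54,.06,.08]])
q=np.array([-1.605,1.126,.055,.196,.872])
for a,b in zip(W,W[1:]):
  for f in (.25,.5,.75,1):
    x=a+f*(b-a);o=least_squares(lambda q:np.concatenate([(fk(q,P)[0]-x)*10,fk(q,P)[1][:,2]-dr(-82,61)]),np.clip(q,lo+1e-4,hi-1e-4),bounds=(lo,hi));q=o.x
  print(x,q.round(2),'cost%.5f'%o.cost)
from plant import manip
m=np.linalg.inv(np.array(manip.camera_model('wrist')['world_to_cam']));s=manip.state();t=s['tool_rot'];M=R.from_quat([t[1],t[2],t[3],t[0]]).as_matrix()
print('cam in tool',(M.T@(m[:3,3]-s['tool_pos'])).round(3),(M.T@m[:3,2]).round(2))
E
```

```text
[ 0.2  -0.95  0.5 ] [-1.44  0.25  1.19  0.02  0.64] cost0.00000
[ 0.45 -0.75  0.5 ] [-1.    0.08  1.38 -0.57  0.75] cost0.00000
[ 0.62 -0.35  0.48] [-0.31 -0.06  1.55 -0.99  1.23] cost0.00000
[0.62 0.   0.45] [ 0.26  0.03  1.49 -1.02  1.7 ] cost0.00105
[0.56 0.28 0.4 ] [ 0.68  0.31  1.28 -0.99  2.03] cost0.00000
[0.54 0.25 0.25] [ 0.67  0.33  1.51 -0.91  1.87] cost0.00000
[0.53 0.16 0.12] [ 0.56  0.36  1.73 -0.93  1.65] cost0.00000
[0.54 0.06 0.08] [ 0.41  0.33  1.85 -1.01  1.49] cost0.00000
cam in tool [ 0.085 -0.    -0.143] [-0.33 -0.    0.95]
```

```bash
cat > go.py <<'E'
import sys,numpy as np
from plant import manip
from scipy.spatial.transform import Rotation as R
s=manip.state();q=s['tool_rot'];M=R.from_quat([q[1],q[2],q[3],q[0]]).as_matrix();p=s['tool_pos']
for w in sys.argv[1:]:
    w=np.array(eval(w));d=M.T@(w-p)*100;n=int(np.ceil(np.linalg.norm(d)/4.9));print(w,n,'rows',(d/n).round(2),'total',d.round(1));p=w
E
python3 go.py .2,-.95,.5 .45,-.75,.5 .62,-.35,.48 .62,0,.45 .56,.28,.4
```

```text
[ 0.2  -0.95  0.5 ] 7 rows [ 2.42 -0.63 -3.78] total [ 17.   -4.4 -26.5]
[ 0.45 -0.75  0.5 ] 7 rows [ 4.02 -0.58 -2.1 ] total [ 28.1  -4.  -14.7]
[ 0.62 -0.35  0.48] 9 rows [ 2.7  -1.75 -3.61] total [ 24.3 -15.8 -32.5]
[0.62 0.   0.45] 8 rows [ 0.86 -2.2  -3.7 ] total [  6.9 -17.6 -29.6]
[0.56 0.28 0.4 ] 6 rows [-0.01 -2.91 -3.87] total [ -0.1 -17.5 -23.2]
```

```bash
python3 -m crank '[{"x":2.4,"y":-0.6,"z":-3.8,"turn":0},{"x":2.4,"y":-0.6,"z":-3.8,"turn":0},{"x":2.4,"y":-0.6,"z":-3.8,"turn":0},{"x":2.4,"y":-0.6,"z":-3.8,"turn":0},{"x":2.4,"y":-0.6,"z":-3.8,"turn":0}]' >/dev/null; python3 -m crank '[{"x":2.4,"y":-0.6,"z":-3.8,"turn":0},{"x":2.4,"y":-0.6,"z":-3.8,"turn":0},{"x":4,"y":-0.6,"z":-2.1,"turn":0},{"x":4,"y":-0.6,"z":-2.1,"turn":0},{"x":4,"y":-0.6,"z":-2.1,"turn":0}]' >/dev/null; python3 -m crank '[{"x":4,"y":-0.6,"z":-2.1,"turn":0},{"x":4,"y":-0.6,"z":-2.1,"turn":0},{"x":4,"y":-0.6,"z":-2.1,"turn":0},{"x":4,"y":-0.6,"z":-2.1,"turn":0},{"x":2.7,"y":-1.7,"z":-3.6,"turn":0}]'; python3 st.py; python3 go.py .62,-.35,.48 .62,0,.45 .56,.28,.4
```

```text
time: 7.3
tool_pos: [0.4596, -0.7287, 0.499]
tool_rot: [0.524, 0.845, 0.109, 0.005]
contact_force: [0.4, 0.4, -0.1]
gripper_width: 0.001
grasp_force: 0.0
t 7.3 pos [ 0.4596 -0.7287  0.499 ] F [ 0.4  0.4 -0.1] tilt 63.2
x [ 0.976  0.189 -0.106] y [ 0.179 -0.427  0.886] z [ 0.122 -0.884 -0.451]
j [-0.963  0.052  1.426 -0.66   0.722  0.634]
[ 0.62 -0.35  0.48] 9 rows [ 2.56 -1.66 -3.41] total [ 23.  -15.  -30.7]
[0.62 0.   0.45] 8 rows [ 0.86 -2.2  -3.7 ] total [  6.9 -17.6 -29.6]
[0.56 0.28 0.4 ] 6 rows [-0.01 -2.91 -3.87] total [ -0.  -17.5 -23.2]
```

```bash
python3 -m crank '[{"x":2.6,"y":-1.7,"z":-3.4,"turn":0},{"x":2.6,"y":-1.7,"z":-3.4,"turn":0},{"x":2.6,"y":-1.7,"z":-3.4,"turn":0},{"x":2.6,"y":-1.7,"z":-3.4,"turn":0},{"x":2.6,"y":-1.7,"z":-3.4,"turn":0}]' >/dev/null; python3 -m crank '[{"x":2.6,"y":-1.7,"z":-3.4,"turn":0},{"x":2.6,"y":-1.7,"z":-3.4,"turn":0},{"x":2.6,"y":-1.7,"z":-3.4,"turn":0},{"x":2,"y":-1.7,"z":-3.4,"turn":0},{"x":0.9,"y":-2.2,"z":-3.7,"turn":0}]' >/dev/null; python3 -m crank '[{"x":0.9,"y":-2.2,"z":-3.7,"turn":0},{"x":0.9,"y":-2.2,"z":-3.7,"turn":0},{"x":0.9,"y":-2.2,"z":-3.7,"turn":0}]'; python3 st.py; python3 go.py .62,0,.45 .56,.28,.4
```

```text
time: 8.6
tool_pos: [0.6146, -0.1793, 0.4744]
tool_rot: [0.497, 0.86, 0.114, 0.011]
contact_force: [0.4, 0.5, 0.3]
gripper_width: -0.001
grasp_force: 0.0
t 8.6 pos [ 0.6146 -0.1793  0.4744] F [0.4 0.5 0.3] tilt 59.6
x [ 0.974  0.207 -0.094] y [ 0.185 -0.481  0.857] z [ 0.132 -0.852 -0.507]
j [-0.027 -0.093  1.584 -1.023  1.457  1.3  ]
[0.62 0.   0.45] 4 rows [ 1.12 -2.65 -3.49] total [  4.5 -10.6 -14. ]
[0.56 0.28 0.4 ] 6 rows [ 0.07 -3.14 -3.69] total [  0.4 -18.9 -22.1]
```

```bash
python3 -m crank '[{"x":1,"y":-2.6,"z":-3.5,"turn":0},{"x":1,"y":-2.6,"z":-3.5,"turn":0},{"x":1,"y":-2.6,"z":-3.5,"turn":0},{"x":1,"y":-2.6,"z":-3.5,"turn":0},{"x":0,"y":-3.1,"z":-3.7,"turn":0}]' >/dev/null; python3 -m crank '[{"x":0,"y":-3.1,"z":-3.7,"turn":0},{"x":0,"y":-3.1,"z":-3.7,"turn":0},{"x":0,"y":-3.1,"z":-3.7,"turn":0},{"x":0,"y":-3.1,"z":-3.7,"turn":0},{"x":0,"y":-3.1,"z":-3.7,"turn":0}]' ; python3 st.py; python3 go.py  .53,.25,.25 .53,.18,.15 .53,.125,.1
```

```text
time: 9.6
tool_pos: [0.5513, 0.2776, 0.4114]
tool_rot: [0.488, 0.865, 0.115, 0.011]
contact_force: [1.0, 0.8, -0.4]
gripper_width: -0.004
grasp_force: 0.0
t 9.6 pos [0.5513 0.2776 0.4114] F [ 1.   0.8 -0.4] tilt 58.4
x [ 0.973  0.211 -0.093] y [ 0.189 -0.497  0.847] z [ 0.132 -0.842 -0.524]
j [ 0.681  0.266  1.298 -0.955  2.016  1.75 ]
[0.53 0.25 0.25] 4 rows [-0.29 -3.18  2.62] total [ -1.2 -12.7  10.5]
[0.53 0.18 0.15] 3 rows [-0.18 -1.66  3.71] total [-0.5 -5.  11.1]
[0.53  0.125 0.1  ] 2 rows [-0.35 -0.75  3.62] total [-0.7 -1.5  7.2]
```

```bash
python3 -m crank '[{"x":-0.3,"y":-3.2,"z":2.6,"turn":0},{"x":-0.3,"y":-3.2,"z":2.6,"turn":0},{"x":-0.3,"y":-3.2,"z":2.6,"turn":0},{"x":-0.3,"y":-3.2,"z":2.6,"turn":0},{"x":-0.2,"y":-1.7,"z":3.7,"turn":0}]' >/dev/null; python3 -m crank '[{"x":-0.2,"y":-1.7,"z":3.7,"turn":0},{"x":0,"y":-1.7,"z":2,"turn":0},{"x":0,"y":0,"z":0,"turn":0}]' ; python3 st.py; python3 - <<'E'
import cv2,numpy as np
from h import *
m=manip.camera_model('wrist');p,d=manip.grab_frame('wrist');cv2.imwrite('pics/w1.png',p[:,:,::-1])
np.savez('pics/w1.npz',d=d,p=p,T=m['world_to_cam'],K=m['mtx'])
E
```

```text
time: 10.4
tool_pos: [0.5261, 0.1921, 0.1535]
tool_rot: [0.489, 0.864, 0.116, 0.007]
contact_force: [-0.6, 0.6, 0.7]
gripper_width: 0.004
grasp_force: 0.0
t 10.4 pos [0.5261 0.1921 0.1535] F [-0.6  0.6  0.7] tilt 58.6
x [ 0.973  0.208 -0.102] y [ 0.194 -0.494  0.847] z [ 0.126 -0.844 -0.521]
j [ 0.603  0.32   1.685 -0.883  1.692  2.059]
```

View pics/w1.png

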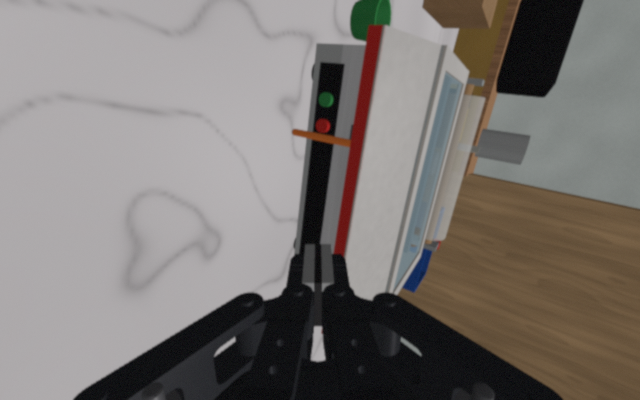

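Wrist view (image right = up): red lip from (375,27) to (345,250), orange tab from (293,131) to (352,143), shut fingers at (318,250). The tab is left of the fingers, as expected. Next: tab, lip and finger profile in 3D.

```bash
python3 - <<'E'
import cv2,numpy as np
from scipy.spatial.transform import Rotation as R
from plant import manip
z=np.load('pics/w1.npz');p,d,T,K=z['p'],z['d'],np.linalg.inv(z['T']),z['K']
v,u=np.mgrid[:400,:640]
W=np.stack([(u-K[0,2])/K[0,0]*d,(v-K[1,2])/K[1,1]*d,d],-1)@T[:3,:3].T+T[:3,3]
hsv=cv2.cvtColor(p,cv2.COLOR_RGB2HSV);h,s,val=[hsv[...,i].astype(int) for i in range(3)]
red=((h<5)|(h>174))&(s>150)&(val>60)&(d>0);red[:, :335]=0;red[270:]=0
org=(h>=6)&(h<16)&(s>150)&(d>0)&(v>115)&(v<155)&(u>285)&(u<360)
X=W[red];ok=(X[:,2]>.09)&(X[:,2]<.15);X=X[ok];print('red n',len(X),X.min(0).round(3),X.max(0).round(3))
low=X[X[:,2]<.116]
for a in np.arange(.38,.70,.04):
    B=X[abs(X[:,0]-a)<.005]
    if len(B):print(round(a,2),'y',np.percentile(B[:,1],[5,50,95]).round(4),'z',np.percentile(B[:,2],[2,98]).round(4))
f=np.polyfit(X[:,0],X[:,1],1);print('line',f,np.degrees(np.arctan(f[0])))
O=W[org];print('tab',len(O),np.median(O,0).round(4),O.min(0).round(3),O.max(0).round(3))
for a in (.05,.065,.08,.095):
    B=O[abs(O[:,2]-a)<.006];print(a,len(B),np.median(B,0).round(4) if len(B) else '')
st=manip.state();q=st['tool_rot'];M=R.from_quat([q[1],q[2],q[3],q[0]]).as_matrix()
L=(W-st['tool_pos'])@M
m=(d>0)&(d<.25)&(v>235)
for a in range(-110,5,10):
    B=L[m&(abs(L[...,2]*1000-a)<5)]
    if len(B):print('toolz',a,'y',np.percentile(B[:,1]*1000,[1,99]).round(0),'xmax',np.percentile(B[:,0]*1000,98).round(0))
E
```

```text
red n 2533 [0.483 0.07  0.11 ] [0.679 0.101 0.121]
0.5 y [0.0715 0.0729 0.0741] z [0.1111 0.1207]
0.54 y [0.078  0.079  0.0803] z [0.1114 0.1208]
0.58 y [0.084  0.0851 0.0863] z [0.1111 0.1207]
0.62 y [0.0899 0.0912 0.0926] z [0.1112 0.1211]
0.66 y [0.0959 0.0972 0.0987] z [0.111  0.1209]
line [ 0.15044319 -0.00216969] 8.55559788921644
tab 405 [0.5892 0.0742 0.0729] [0.583 0.001 0.02 ] [0.595 0.088 0.11 ]
0.05 53 [0.5894 0.0743 0.0495]
0.065 73 [0.5888 0.0744 0.0654]
0.08 80 [0.5887 0.0741 0.0798]
0.095 69 [0.5892 0.0743 0.095 ]
toolz -90 y [-61.  56.] xmax 19.0
toolz -80 y [-61.  56.] xmax 17.0
toolz -70 y [-53.  49.] xmax 17.0
toolz -60 y [-45.  41.] xmax 16.0
toolz -50 y [-38.  34.] xmax 13.0
toolz -40 y [-30.  26.] xmax 13.0
toolz -30 y [-15.  11.] xmax 11.0
toolz -20 y [-15.  11.] xmax 11.0
toolz -10 y [-196.   11.] xmax 11.0
toolz 0 y [-199.    2.] xmax 10.0
```

```bash
python3 -m crank '[{"x":0,"y":0,"z":0,"turn":-0.15},{"x":0,"y":0,"z":0,"turn":-0.15},{"x":0,"y":0,"z":0,"turn":-0.15},{"x":0,"y":0,"z":0,"turn":-0.15},{"x":0,"y":0,"z":0,"turn":-0.15}]' >/dev/null;python3 -m crank '[{"x":0,"y":0,"z":0,"turn":-0.15},{"x":0,"y":0,"z":0,"turn":-0.15},{"x":0,"y":0,"z":0,"turn":-0.15},{"x":0,"y":0,"z":0,"turn":-0.15},{"x":0,"y":0,"z":0,"turn":-0.15}]' >/dev/null; python3 -m crank '[{"x":0,"y":0,"z":0,"turn":-0.07},{"x":0,"y":0,"z":0,"turn":0}]' ; python3 st.py; cat > se.py <<'E'
# sealer frame (a=inward from edge mm, s=left mm, z mm) <-> world
import sys,numpy as np
from plant import manip
from scipy.spatial.transform import Rotation as R
t=np.radians(8.56);ex=np.array([np.sin(t),-np.cos(t),0]);ey=np.array([np.cos(t),np.sin(t),0]);E=np.array([.589,.15044*.589-.00217,0])  # lip at s where x=.589
tab=E+.015*ex; O=tab-.015*ex
B=np.stack([ex,ey,[0,0,1.]])
s=manip.state();q=s['tool_rot'];M=R.from_quat([q[1],q[2],q[3],q[0]]).as_matrix()
p=(B@(s['tool_pos']-O))*1000;print('t',round(s['time'],2),'tip in/left-of-tab/up mm',p.round(1),'F in/left/up',(B@s['contact_force']).round(1),'axis',(B@M[:,2]).round(2),'j4',s['joint_pos'][3].round(3))
for w in sys.argv[1:]:
    w=np.array(eval(w),float);d=M.T@B.T@(w-p)/10;print('to',w,'cm',d.round(2),'len',np.linalg.norm(d).round(1));p=w
E
python3 se.py -60,-50,75 -30,-50,74 28,-50,74
```

```text
time: 11.65
tool_pos: [0.5293, 0.1955, 0.1599]
tool_rot: [0.354, 0.531, 0.693, -0.336]
contact_force: [-0.3, 0.5, 0.1]
gripper_width: 0.005
grasp_force: 0.0
t 11.65 pos [0.5293 0.1955 0.1599] F [-0.3  0.5  0.1] tilt 58.4
x [-0.185  0.498 -0.847] y [ 0.974  0.21  -0.09 ] z [ 0.133 -0.841 -0.524]
j [ 0.605  0.316  1.677 -0.884  1.693  0.489]
t 11.65 tip in/left-of-tab/up mm [-116.7  -42.8  159.9] F in/left/up [-0.6 -0.3  0.1] axis [ 0.85  0.01 -0.52] j4 -0.884
to [-60. -50.  75.] cm [ 4.32 -0.31  9.28] len 10.2
to [-30. -50.  74.] cm [-1.48 -0.18  2.61] len 3.0
to [ 28. -50.  74.] cm [-3.02 -0.36  4.94] len 5.8
```

```bash
python3 -m crank '[{"x":1.5,"y":-0.1,"z":3.1,"turn":0},{"x":1.5,"y":-0.1,"z":3.1,"turn":0},{"x":1.5,"y":-0.1,"z":3.1,"turn":0},{"x":0,"y":0,"z":0,"turn":0}]' >/dev/null; python3 se.py -30,-45,71 10,-45,71 28,-45,71
```

```text
t 12.05 tip in/left-of-tab/up mm [-57.6 -54.7  68. ] F in/left/up [-0.3 -0.3  0.2] axis [ 0.85 -0.   -0.52] j4 -0.916
to [-30. -45.  71.] cm [-1.79  0.77  2.2 ] len 2.9
to [ 10. -45.  71.] cm [-2.07 -0.23  3.41] len 4.0
to [ 28. -45.  71.] cm [-0.93 -0.11  1.54] len 1.8
```

```bash
python3 -m crank '[{"x":-0.9,"y":0.4,"z":1.1,"turn":0},{"x":-0.9,"y":0.4,"z":1.1,"turn":0},{"x":-1.0,"y":-0.1,"z":1.7,"turn":0},{"x":-1.0,"y":-0.1,"z":1.7,"turn":0},{"x":-0.45,"y":0,"z":0.75,"turn":0}]' >/dev/null; python3 -m crank '[{"x":-0.45,"y":0,"z":0.75,"turn":0},{"x":0,"y":0,"z":0,"turn":0}]' >/dev/null; python3 se.py 28,-45,71 28,-22,71;  python3 - <<'E'
import cv2
from plant import manip
p,d=manip.grab_frame('wrist');cv2.imwrite('pics/w2.png',p[:,:,::-1])
E
```

```text
t 12.75 tip in/left-of-tab/up mm [ 26.  -40.4  73.7] F in/left/up [-0.5 -0.3 -0.3] axis [ 0.85  0.   -0.52] j4 -0.991
to [ 28. -45.  71.] cm [ 0.18 -0.44  0.31] len 0.6
to [ 28. -22.  71.] cm [-0.26  2.29  0.01] len 2.3
```

View pics/w2.png

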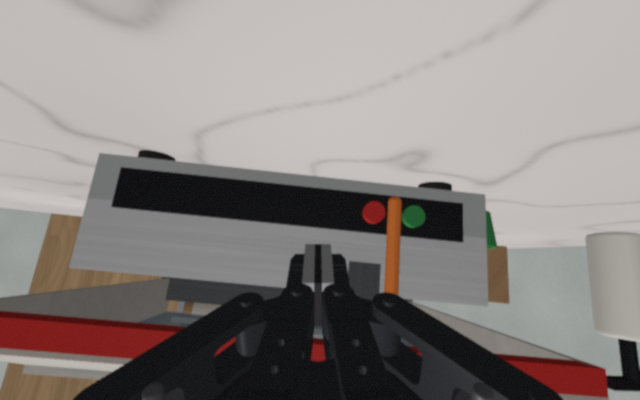

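The wrist view from below shows the orange tab at (393,200–295), the finger tips at (318,255) just to its right (robot side), the red lip above the fingers, and the bracket at (365,275). Now I feel toward the tab.

```bash
python3 -m crank '[{"x":0,"y":0.6,"z":0.1,"turn":0},{"x":0,"y":0.6,"z":0.1,"turn":0},{"x":0,"y":0.6,"z":0.1,"turn":0},{"x":0,"y":0,"z":0,"turn":0}]' >/dev/null; python3 se.py; python3 -m crank '[{"x":0,"y":0.3,"z":0,"turn":0},{"x":0,"y":0.3,"z":0,"turn":0},{"x":0,"y":0,"z":0,"turn":0}]' >/dev/null; python3 se.py;python3 -m crank '[{"x":0,"y":0.3,"z":0,"turn":0},{"x":0,"y":0.2,"z":0,"turn":0},{"x":0,"y":0,"z":0,"turn":0}]' >/dev/null; python3 se.py 28,5,72
```

```text
t 13.2 tip in/left-of-tab/up mm [ 26.7 -22.2  69.4] F in/left/up [0.1 0.9 0.8] axis [ 0.85  0.   -0.52] j4 -0.995
t 13.5 tip in/left-of-tab/up mm [ 26.5 -17.5  68.8] F in/left/up [-0.2 -3.   1.3] axis [ 0.85  0.   -0.52] j4 -0.995
t 13.8 tip in/left-of-tab/up mm [ 26.5 -12.3  68.5] F in/left/up [ 1.8 -4.3  2.2] axis [ 0.85  0.   -0.52] j4 -0.996
to [28.  5. 72.] cm [-0.57  1.68 -0.05] len 1.8
```

Contact is at ≈ -17.5 mm with ~3–4 N, which is the spring. Now I push on to about 22 mm of travel.

```bash
python3 -m crank '[{"x":-0.1,"y":0.4,"z":0,"turn":0},{"x":-0.1,"y":0.4,"z":0,"turn":0},{"x":-0.1,"y":0.4,"z":0.1,"turn":0},{"x":0,"y":0,"z":0,"turn":0}]' >/dev/null; python3 se.py 28,5,72; python3 -m crank '[{"x":-0.1,"y":0.3,"z":0.1,"turn":0},{"x":-0.05,"y":0.3,"z":0,"turn":0},{"x":0,"y":0,"z":0,"turn":0}]' >/dev/null; python3 se.py 28,5,72 28,5,77
```

```text
t 14.2 tip in/left-of-tab/up mm [28.6 -1.1 68.4] F in/left/up [ 2.5 -5.3  1.1] axis [ 0.85 -0.   -0.52] j4 -0.997
to [28.  5. 72.] cm [-0.35  0.57 -0.24] len 0.7
t 14.5 tip in/left-of-tab/up mm [29.5  4.6 68. ] F in/left/up [ 0.7 -6.3 -1. ] axis [ 0.85 -0.   -0.52] j4 -0.998
to [28.  5. 72.] cm [-0.26  0.01 -0.34] len 0.4
to [28.  5. 77.] cm [-0.42 -0.05 -0.26] len 0.5
```

```bash
python3 -m crank '[{"x":-0.4,"y":0,"z":-0.3,"turn":0},{"x":-0.4,"y":0,"z":-0.3,"turn":0},{"x":0,"y":0,"z":0,"turn":0}]' >/dev/null; python3 se.py; python3 -m crank '[{"x":-0.4,"y":0,"z":-0.25,"turn":0},{"x":0,"y":0,"z":0,"turn":0}]' >/dev/null; python3 se.py;  python3 -m crank '[{"x":-0.4,"y":0,"z":-0.25,"turn":0},{"x":0,"y":0,"z":0,"turn":0}]' >/dev/null; python3 se.py 28,5,90
```

```text
t 14.8 tip in/left-of-tab/up mm [27.9  5.7 77.9] F in/left/up [-0.7 -5.9 -1.3] axis [ 0.85 -0.   -0.52] j4 -0.995
t 15.0 tip in/left-of-tab/up mm [27.5  5.8 81.5] F in/left/up [-2.3 -5.8 -4.1] axis [ 0.85 -0.   -0.53] j4 -0.992
t 15.2 tip in/left-of-tab/up mm [27.3  6.2 86.1] F in/left/up [-3.  -5.4 -4.1] axis [ 0.85 -0.   -0.53] j4 -0.991
to [28.  5. 90.] cm [-0.36 -0.16 -0.15] len 0.4
```

```bash
python3 -m crank '[{"x":-0.4,"y":-0.08,"z":-0.25,"turn":0},{"x":-0.4,"y":-0.05,"z":-0.25,"turn":0},{"x":0,"y":0,"z":0,"turn":0}]' >/dev/null; python3 se.py; python3 -m crank '[{"x":-0.4,"y":-0.05,"z":-0.25,"turn":0},{"x":-0.4,"y":-0.05,"z":-0.25,"turn":0},{"x":0,"y":0,"z":0,"turn":0}]' >/dev/null; python3 se.py;  python3 -m crank '[{"x":-0.4,"y":-0.05,"z":-0.25,"turn":0},{"x":-0.4,"y":-0.05,"z":-0.25,"turn":0},{"x":0,"y":0,"z":0,"turn":0}]' >/dev/null; python3 se.py 20,5,125 
```

```text
t 15.5 tip in/left-of-tab/up mm [27.2  6.1 96.1] F in/left/up [-4.4 -5.1 -1.3] axis [ 0.85  0.   -0.52] j4 -0.991
t 15.8 tip in/left-of-tab/up mm [ 27.5   6.2 106.4] F in/left/up [-2.8 -6.3 -3.2] axis [ 0.85  0.   -0.52] j4 -0.99
t 16.1 tip in/left-of-tab/up mm [ 27.8   6.8 117.9] F in/left/up [-3.3 -6.8 -1.2] axis [ 0.85  0.   -0.52] j4 -0.992
to [ 20.   5. 125.] cm [-0.17 -0.2  -1.04] len 1.1
```

Past the catch (lift ≈ 38 mm, about 0.145 rad) at gentle forces. Next I retract slightly and follow the arc up.

```bash
python3 -m crank '[{"x":-0.1,"y":-0.1,"z":-0.6,"turn":0},{"x":-0.15,"y":-0.1,"z":-0.6,"turn":0},{"x":0,"y":0,"z":0,"turn":0}]' >/dev/null; python3 se.py 28,5,162 47,5,210 89,5,268
```

```text
t 16.4 tip in/left-of-tab/up mm [ 18.5   6.3 127.6] F in/left/up [-2.3 -4.2 -0.4] axis [ 0.85  0.   -0.52] j4 -0.985
to [ 28.   5. 162.] cm [-3.39 -0.51 -0.99] len 3.6
to [ 47.   5. 210.] cm [-5.06 -0.56 -0.88] len 5.2
to [ 89.   5. 268.] cm [-7.09 -0.8   0.56] len 7.2
```

```bash
python3 -m crank '[{"x":-0.8,"y":-0.1,"z":-0.25,"turn":0},{"x":-0.8,"y":-0.1,"z":-0.25,"turn":0},{"x":-0.8,"y":-0.1,"z":-0.25,"turn":0},{"x":-0.8,"y":-0.1,"z":-0.25,"turn":0},{"x":0,"y":0,"z":0,"turn":0}]' >/dev/null; python3 se.py 47,5,210 89,5,268; python3 -m crank '[{"x":-0.8,"y":-0.1,"z":-0.15,"turn":0},{"x":-0.8,"y":-0.1,"z":-0.15,"turn":0},{"x":-0.8,"y":-0.1,"z":-0.15,"turn":0},{"x":-0.8,"y":-0.1,"z":-0.1,"turn":0},{"x":-0.8,"y":-0.1,"z":-0.1,"turn":0}]' >/dev/null; python3 se.py 47,5,210 89,5,268
```

```text
t 16.9 tip in/left-of-tab/up mm [ 27.8   6.5 161.4] F in/left/up [ 0.4  0.2 -0.4] axis [ 0.85  0.   -0.52] j4 -0.989
to [ 47.   5. 210.] cm [-5.1  -0.71 -0.89] len 5.2
to [ 89.   5. 268.] cm [-7.1  -0.79  0.56] len 7.2
t 17.4 tip in/left-of-tab/up mm [ 43.2   4.7 197.2] F in/left/up [-3.1  1.1 -1.7] axis [ 0.85  0.   -0.52] j4 -0.994
to [ 47.   5. 210.] cm [-1.29 -0.12 -0.35] len 1.3
to [ 89.   5. 268.] cm [-7.09 -0.81  0.56] len 7.2
```

```bash
python3 -m crank '[{"x":-0.65,"y":-0.1,"z":-0.15,"turn":0},{"x":-0.65,"y":-0.1,"z":-0.15,"turn":0},{"x":-0.7,"y":-0.1,"z":0.05,"turn":0},{"x":-0.7,"y":-0.1,"z":0.05,"turn":0},{"x":0,"y":0,"z":0,"turn":0}]' >/dev/null; python3 se.py 68,5,241 89,5,268
python3 - <<'E'
import cv2,numpy as np
from plant import manip
p,d=manip.grab_frame('side');cv2.imwrite('pics/s2.png',cv2.resize(p[110:250,250:420,::-1],None,fx=4,fy=4));np.save('pics/s2.npy',d);cv2.imwrite('pics/s2full.png',p[:,:,::-1])
E
```

```text
t 17.9 tip in/left-of-tab/up mm [ 56.1   4.  222.2] F in/left/up [-0.3  0.3  1.4] axis [ 0.85  0.   -0.52] j4 -1.0
to [ 68.   5. 241.] cm [-2.22 -0.15  0.04] len 2.2
to [ 89.   5. 268.] cm [-3.38 -0.38  0.39] len 3.4
```

View pics/s2.png

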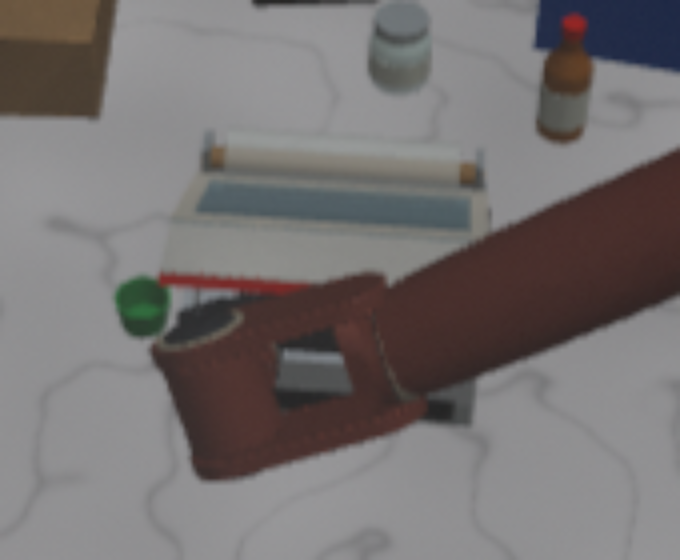

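The hood is up, with the red lip visible at crop (160–300, ~282) and the arm in front of it. Next I measure its angle.

```bash
cat > ang.py <<'E'
import cv2,numpy as np,sys
from h import *
im=cv2.imread(sys.argv[1]);d=np.load(sys.argv[2])
h=cv2.cvtColor(im,cv2.COLOR_BGR2HSV).astype(int)
M=((h[...,0]<5)|(h[...,0]>174))&(h[...,1]>130)&(d>0);M[:140]=0;M[225:]=0;M[:,:285]=0;M[:,375:]=0
v,u=np.nonzero(M);P=deproj('side',u,v,d[v,u])
t=np.radians(8.56);ex=np.array([np.sin(t),-np.cos(t),0]);ey=np.array([np.cos(t),np.sin(t),0]);O=np.array([.589,.0864,0])
A=np.c_[(P-O)@ex,(P-O)@ey,P[:,2]];A=A[(A[:,0]>-.02)&(A[:,0]<.12)&(A[:,2]>.1)&(abs(A[:,1])<.25)]
m=np.median(A,0);th=np.arctan2(m[2]-.12,.26-m[0]);print(len(A),m.round(3),'angle of lip middle (subtract about -0.01)',th.round(3))
E
python3 ang.py pics/s2full.png pics/s2.npy; python3 ang.py pics/side0.png pics/side0.npy
```

```text
78 [0.037 0.016 0.253] angle of lip middle (subtract about -0.01) 0.539
2 [-0.001 -0.177  0.116] angle of lip middle (subtract about -0.01) -0.015
```

```bash
python3 -m crank '[{"x":-0.75,"y":-0.05,"z":0,"turn":0},{"x":-0.75,"y":-0.05,"z":0,"turn":0},{"x":-0.75,"y":-0.05,"z":0.05,"turn":0},{"x":0,"y":0,"z":0,"turn":0}]' >/dev/null; python3 se.py 89,5,270; python3 -m crank '[{"x":-0.75,"y":-0.08,"z":0.08,"turn":0},{"x":-0.75,"y":-0.08,"z":0.08,"turn":0},{"x":-0.75,"y":-0.08,"z":0.08,"turn":0},{"x":-0.75,"y":-0.08,"z":0.08,"turn":0},{"x":0,"y":0,"z":0,"turn":0}]' >/dev/null; python3 se.py 89,5,270
python3 - <<'E'
import cv2,numpy as np
from plant import manip
p,d=manip.grab_frame('side');np.save('pics/s3.npy',d);cv2.imwrite('pics/s3.png',p[:,:,::-1])
E
python3 ang.py pics/s3.png pics/s3.npy
```

```text
t 18.35 tip in/left-of-tab/up mm [ 68.3   5.3 241.1] F in/left/up [-0.5  0.2  0.5] axis [ 0.85  0.   -0.52] j4 -1.005
to [ 89.   5. 270.] cm [-3.52 -0.42  0.26] len 3.6
t 18.85 tip in/left-of-tab/up mm [ 86.9   5.4 265.2] F in/left/up [ 0.3 -0.1  0.3] axis [ 0.85  0.   -0.52] j4 -1.012
to [ 89.   5. 270.] cm [-0.51 -0.1  -0.07] len 0.5
87 [0.072 0.011 0.296] angle of lip middle (subtract about -0.01) 0.753
```

```bash
python3 -m crank '[{"x":-0.5,"y":-0.05,"z":0.05,"turn":0},{"x":-0.4,"y":0,"z":0.05,"turn":0},{"x":0,"y":0,"z":0,"turn":0}]' >/dev/null; python3 se.py 93,5,250 0,5,235 -80,5,260 -160,5,330
python3 - <<'E'
import cv2,numpy as np
from plant import manip
p,d=manip.grab_frame('side');np.save('pics/s4.npy',d);cv2.imwrite('pics/s4.png',p[:,:,::-1])
E
python3 ang.py pics/s4.png pics/s4.npy
```

```text
t 19.2 tip in/left-of-tab/up mm [ 91.9   5.6 271.2] F in/left/up [-0.8  0.1 -0.2] axis [ 0.85  0.   -0.52] j4 -1.013
to [ 93.   5. 250.] cm [1.75 0.13 1.2 ] len 2.1
to [  0.   5. 235.] cm [ 6.09  0.71 -7.15] len 9.4
to [-80.   5. 260.] cm [ 2.03  0.25 -8.13] len 8.4
to [-160.    5.  330.] cm [ -1.79  -0.18 -10.48] len 10.6
100 [0.076 0.017 0.303] angle of lip middle (subtract about -0.01) 0.781
```

Angle ≈ 0.79. I lower the finger off the lip and withdraw outward.

```bash
python3 -m crank '[{"x":0.9,"y":0,"z":0.5,"turn":0},{"x":0.9,"y":0.1,"z":0.4,"turn":0},{"x":2,"y":0.2,"z":-2.3,"turn":0},{"x":2,"y":0.2,"z":-2.4,"turn":0},{"x":2,"y":0.2,"z":-2.4,"turn":0}]' >/dev/null; python3 se.py; python3 -m crank '[{"x":0.8,"y":0.1,"z":-3.5,"turn":0},{"x":0.8,"y":0.1,"z":-3.5,"turn":0},{"x":0,"y":0,"z":-4,"turn":0},{"x":0,"y":0,"z":-4,"turn":0},{"x":0,"y":0,"z":0,"turn":0}]' >/dev/null; python3 se.py
python3 - <<'E'
import cv2,numpy as np
from plant import manip
p,d=manip.grab_frame('side');np.save('pics/s5.npy',d);cv2.imwrite('pics/s5.png',p[:,:,::-1])
E
python3 ang.py pics/s5.png pics/s5.npy
```

```text
t 19.75 tip in/left-of-tab/up mm [ -3.    3.1 235.1] F in/left/up [ 0.5 -0.2  0.7] axis [ 0.85  0.   -0.52] j4 -0.971
t 20.25 tip in/left-of-tab/up mm [-142.3    4.5  303.5] F in/left/up [ 0.8 -0.2 -1.1] axis [ 0.85  0.01 -0.52] j4 -0.925
231 [ 0.076 -0.067  0.303] angle of lip middle (subtract about -0.01) 0.78
```

View pics/s5.png

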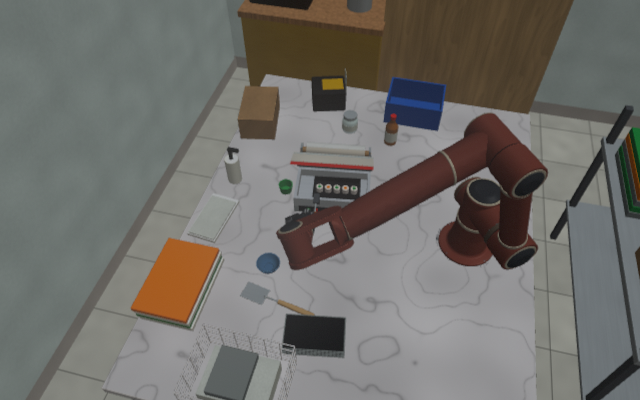

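The hood stands open by itself, with its lip at (291–372, ~165). The tray is in place at (337,188), the other objects have not moved, and the gripper is clear of everything.

```bash
python3 -c "
from plant import manip
print(manip.job_done())"
```

```text
the job is handed in; nothing more can be done
None
```

The hood is open at about 0.79 rad (45°) and stays up by itself after I pushed the catch left and held it while lifting the edge past it; forces read 7 N or less, the arm is clear, nothing else looks moved, and the job was handed in at about 20 s.

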